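# Brake and lock the spinning pad table

### The arm

A 6-joint arm with a two-finger parallel gripper is mounted at the origin on a cart in front of the work surface, level with it; the furniture and walls round the work are solid. World frame = base frame: x ahead of the robot, y to its left, z up, the work surface at z = 0. Lengths are in m, angles in rad, forces in N, time in s.
With the tool pointing down it reaches from about 0.275 to 0.825 m from the base axis. Payload 4.9 kg.
Tool frame: the origin (TCP) lies midway between the tips of the shut fingers; the grasp point (between the pads) lies 19 mm behind it (bot.grip_depth is the distance from the TCP to the grasp point, in m); y points along the fingers, x is the direction in which the jaws open and shut, and the axes are right-handed (so a half turn about y gives the same grasp; the last joint's range is limited). The gripper opens to 85 mm and grips with 20 to 120 N. Pads are 22 mm wide; open, the fingers measure 114 mm over their backs; the gripper's body (76 mm by 85 mm) begins 54 mm behind the grasp point. The pads swing forward as they close: fully open they stand 13 mm farther back than shut.
Start: joints at [-1.418, 0.326, -0.193, 1.052, 0, 1.437], TCP at [0.156, -0.528, 0.231] pointing down, gripper open.
Joint ranges: [-2.65, 2.65], [-0.97, 1.79], [-1.3, 1.35], [-1.93, 2.1], [-1.47, 1.37], [-3.14, 3.14]. Speed limits (rad/s): [2.57, 2.57, 3.14, 3.14, 3.14, 3.14].

### API

Orientations are given as a unit quaternion [w, x, y, z].
In Python, from cell import bot gives the robot as it stands. Calls block until the motion is done:
- bot.move_pose(position, orientation): joint-space move of the TCP to a pose.
- bot.move_linear(position, speed=0.15, rotation=None, until_force=None): straight line of the TCP; rotation=None keeps the orientation; speed is the mean speed in m/s. With until_force (N) it stops when the force on the tool has changed by that much, and returns True; else False.
- bot.goto_joints(angles): joint-space move.
- bot.set_gripper(opening, grasp_force=None): opening from 0.0 (shut) to 1.0 (fully open); grasp_force is the grip in N (None keeps the last); returns when the fingers have stopped.
- bot.wait(seconds).
- bot.solve_ik(position, orientation): joint angles nearest the present ones, or None.
- bot.camera(name): name is "scene" or "side" or "wrist"; returns the picture (420x560x3 uint8, red, green, blue); there is no depth.
- bot.calibration(name): a dict with "mtx" (3x3 intrinsics, pixels), "k1" (the pictures are not rectified: a ray, as slopes to the right and down, at radius r is drawn at 1 + k1 r^2 times it, then the intrinsics apply), "extrinsics" (4x4, takes a point from world to camera coordinates); the wrist camera has in their place "hand_eye" (4x4, takes a point from camera to tool coordinates, whose origin is the TCP and whose axes are the tool frame's). Camera axes: x right, y down, z forward; pixel columns grow to the right and rows downward; lengths in m; the calibration is good to about 2 mm. A picture is of the moment at which its call begins: read the wrist's pose just before it. calibration takes no time and is no camera call.
A pose or a line that the arm cannot do raises bot.PlanningError and nothing moves.
- bot.close_job(): hands the job in, once; it reports no verdict.
Trained networks look in the newest picture that a camera, given by its name, has taken for a name from the list of things; names that differ only in an ending like _2 or _b are one class to them, and where a whole thing is asked for, a point or a joint stands for the part that bears it (a point fixed in the world has none). Each returns a list of dicts, best first, with "confidence" (0 to 1); they miss things now and then, are a little off and sometimes report something else, mostly with a low value. They report only what shows in the picture. A call takes as long as a camera call. They do not tell look-alikes from the thing itself.
- bot.search_frame(camera, thing): "bbox" ([left, top, width, height] in pixels, round what is visible of it).
Readings, each from a call of its own:
- bot.read_clock(): time.
- bot.read_joint_positions(): joint angles.
- bot.read_joint_vel(): joint speeds.
- bot.read_joint_efforts(): joint torques, N m.
- bot.read_position(): TCP position.
- bot.read_tool_rot(): TCP orientation.
- bot.read_ft_force(): force on the tool from outside, world axes, zero at the start.
- bot.read_moment(): the same for the moment, N m.
- bot.read_gripper_width(): opening from 0.0 (shut) to 1.0 (fully open).
Only numpy, scipy, OpenCV 4.12 (cv2) and the standard library are available. Lean on these libraries where they do the work, as an engineer would, in place of code of your own. Each camera call takes 0.05 s, during which the arm holds its last target.

### The job

Take the red-handled locking pin out of its holder, lower it through the slot in the blue guide and drag its tip gently on the turning disc until the disc has slowed to a crawl (nine seconds or more for a turn) before the pin drops into the hole. When the disc's hole comes round under the slot, stop the disc there by pushing the pin fully home, its collar down on the guide, and let go. Leave the loose jar, tin and orange pad where they are.

Things in the scene. Friction and masses are not known exactly. Their poses are not given: they have to be found in the camera images.
- slot (a point): Centre of the slot's mouth, on top of the spinner's fixed blue guide, 105 mm above the bench. The slot goes straight down through the 20 mm thick guide; 12.4 mm wide along its x (the way the disc's face moves there), 16 mm long along its y. Its +y points to the disc's axle, 58 mm away. The guide's underside is 10 mm above the disc's face; the foam pad's top is 4 mm below the guide's top.
- disc (a joint): Angle (rad) of the aluminium disc, 140 mm across, with a yellow foam pad in its middle. A wound motor turns it all the time at 1.5 to 2.4 rad/s, counter-clockwise from above, the value growing. The hole is under the slot at whole multiples of 2 pi (0 too). Drag on the face slows it in proportion; the pressing force that stalls it is hidden (about 3 to 12 N). It runs again when freed.
- hole (a point): Centre of the disc's only hole, level with the disc's face, 75 mm above the bench when unpressed. It goes through the 10 mm disc, about 14 mm square, 58 mm from the axle; yellow bar on the rim beside it. The disc is sprung: from about 0.8 N on it sinks 1.1 mm per N, at most 14 mm, and springs up again, also round a pressed-down pin tip that meets the hole.
- pin_grip (a point): Centre of the locking pin's square red handle, 16 x 16 mm, 36 mm tall; hold it across two flats (along the pin's x or y). The pin stands upright, z up, 70 g. Below the handle is a round steel collar, 22 mm across, 5 mm thick, its underside 23 mm below this point, and below that a steel shank 10 mm thick, 42 mm long, with a tapered end.
- pin_tip (a point): Lower end of the pin's shank, 65 mm below the centre of the handle.
- pin_shoulder (a point): Centre of the underside of the pin's collar, 42 mm above the tip. It rests on the guide's top when the pin is home; the tip then stands 12 mm below the disc's free face.
- holder: Grey block, 54 x 54 x 40 mm, fixed to the bench, origin under its middle. The pin stands loosely in its 13 mm bore, 35 mm deep, the collar 7 mm above the block.
- hub: The sprung hub that carries the disc; origin on the axle, level with the underside of the disc, 65 mm above the bench when unpressed.
- pin: The locking pin; origin at the lower end of its shank.
- jar_green: Loose jar with green lid, 64 mm across, 56 mm tall: to be left alone. Origin under its middle.
- wax_tin: Loose white tin with red lid, 80 mm across, 34 mm tall: to be left alone. Origin under its middle.
- pad_orange: Loose orange foam pad, 76 mm across, 24 mm tall: to be left alone. Origin under its middle.
Mind the look-alikes: they are no part of the job. Leave any green or turquoise look-alike of the pin alone.

How it is judged:
On the way:
1. the pin's tip, pressing on the disc's face and not yet in the hole, has slowed the disc below 0.7 rad/s for 0.3 s (contact force between pin and hub above 0.5 N and velocity of joint disc below 0.7 rad/s and z of pin_tip in the frame of hole above -0.0025 m and horizontal distance between pin_tip and slot below 0.008 m), for 0.3 s.
At the end, for the whole second after the job is handed in: The disc stands still, its hole within 8 mm of the slot's line; the released pin is at rest, upright within 0.2 rad, through slot and hole: collar within 3 mm of the guide's top and 6 mm of the slot's middle, tip at least 6 mm below the disc's face (z of pin_shoulder in the frame of slot below 0.003 m and horizontal distance between pin_shoulder and slot below 0.006 m and horizontal distance between hole and slot below 0.008 m and z of pin_tip in the frame of hole below -0.006 m and velocity of joint disc between -0.05 and 0.05 rad/s and angle between pin's own z axis and vertical below 0.2 rad and linear speed of pin below 0.02 m/s); the robot touches nothing.
It fails at once if the pin is pressed on the disc with more than 20 N (contact force between pin and hub above 20 N).
It fails at once if a loose bystander (jar, tin or orange pad) is shifted by more than 30 mm (distance of any of jar_green, wax_tin, pad_orange from where it was at the start of the episode above 0.03 m).
It also fails if it takes over 67 s, if anything falls off the work surface, if the arm or the gripper's body presses on something with over 40 N, if the wrist force passes 120 N, or if a joint passes its speed limit or range.

## Working session

There is one attempt and no reset: what is moved stays moved. The work goes in short steps, each a Python script; the robot and the scene stay as the last script left them, time stands still between calls to the robot, and variables do not carry over. Pictures are saved under pics/ and viewed, and the job is handed in when it is done.

```bash
ls; mkdir -p pics; python3 - <<'E'
from cell import bot
import cv2,numpy as np
print(bot.read_clock())
for n in ["scene","side","wrist"]:
    im=bot.camera(n); cv2.imwrite(f"pics/{n}0.png",im[:,:,::-1])
    for t in ["pin","holder","hub","slot","pin_grip","hole","jar_green","wax_tin","pad_orange"]:
        try: r=bot.search_frame(n,t)
        except Exception as e: r=repr(e)[:80]
        print(n,t,[( [int(v) for v in d['bbox']],round(d['confidence'],2)) for d in r] if isinstance(r,list) else r)
    c=bot.calibration(n); print({k:np.round(v,4).tolist() for k,v in c.items()})
print(bot.read_clock(),bot.grip_depth,bot.read_tool_rot(),bot.read_position())
E
```

```text
pics
0.0
scene pin [([232, 242, 12, 35], 0.88), ([310, 264, 10, 42], 0.67), ([215, 253, 10, 41], 0.62), ([265, 251, 9, 25], 0.58)]
scene holder [([248, 265, 43, 39], 0.92)]
scene hub [([296, 212, 71, 38], 0.92)]
scene slot [([295, 213, 93, 62], 0.88), ([265, 249, 11, 27], 0.45)]
scene pin_grip [([265, 247, 9, 28], 0.84), ([214, 252, 15, 43], 0.69), ([310, 267, 11, 42], 0.66), ([232, 240, 16, 38], 0.51)]
scene hole [([300, 213, 69, 37], 0.97)]
scene jar_green [([181, 222, 30, 35], 0.72)]
scene wax_tin [([212, 221, 32, 26], 0.88), ([263, 249, 9, 29], 0.35)]
scene pad_orange [([265, 204, 27, 18], 0.88)]
{'mtx': [[421.3736, 0.0, 274.8502], [0.0, 421.3736, 214.123], [0.0, 0.0, 1.0]], 'k1': -0.0377, 'extrinsics': [[0.4975, -0.8671, -0.0238, -0.4151], [-0.3619, -0.1825, -0.9142, 0.2371], [0.7884, 0.4634, -0.4046, 0.5929], [0.0, 0.0, 0.0, 1.0]]}
side pin [([209, 225, 4, 28], 0.74), ([263, 267, 12, 31], 0.61), ([242, 236, 8, 21], 0.54)]
side holder [([230, 249, 35, 31], 0.68), ([245, 235, 5, 21], 0.67), ([303, 183, 29, 19], 0.61)]
side hub [([298, 210, 58, 45], 0.69)]
side slot [([279, 211, 1
[... 411 characters left out ...]
7, 0.0, 276.6396], [0.0, 386.5167, 205.1685], [0.0, 0.0, 1.0]], 'k1': -0.0538, 'extrinsics': [[0.8331, -0.5531, 0.0036, -0.5168], [-0.3187, -0.4853, -0.8142, 0.1357], [0.4521, 0.6771, -0.5806, 0.8127], [0.0, 0.0, 0.0, 1.0]]}
wrist pin []
wrist holder []
wrist hub []
wrist slot []
wrist pin_grip []
wrist hole []
wrist jar_green []
wrist wax_tin []
wrist pad_orange []
{'mtx': [[357.1634, 0.0, 274.4272], [0.0, 357.1634, 212.8452], [0.0, 0.0, 1.0]], 'k1': -0.061, 'hand_eye': [[1.0, 0.0005, -0.0003, 0.0006], [0.0004, -0.2765, 0.961, -0.1417], [0.0004, -0.961, -0.2765, 0.0698], [0.0, 0.0, 0.0, 1.0]]}
1.5 0.0187 [ 0.56632579 -0.56631839  0.42340539 -0.42342232] [ 0.15560258 -0.52757232  0.23127869]
```

```bash
python3 - <<'E'
import cv2
for n,(x,y,w,h) in {"scene":(160,180,260,150),"side":(180,160,230,160)}.items():
    im=cv2.imread(f"pics/{n}0.png")[y:y+h,x:x+w]
    cv2.imwrite(f"pics/{n}0z.png",cv2.resize(im,None,fx=3,fy=3,interpolation=cv2.INTER_CUBIC))
E
```

```text
(no output)
```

View pics/scene0z.png

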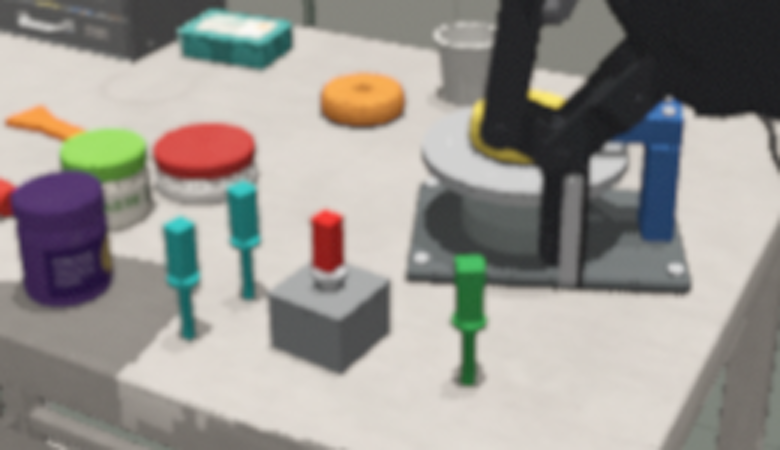

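View pics/side0z.png

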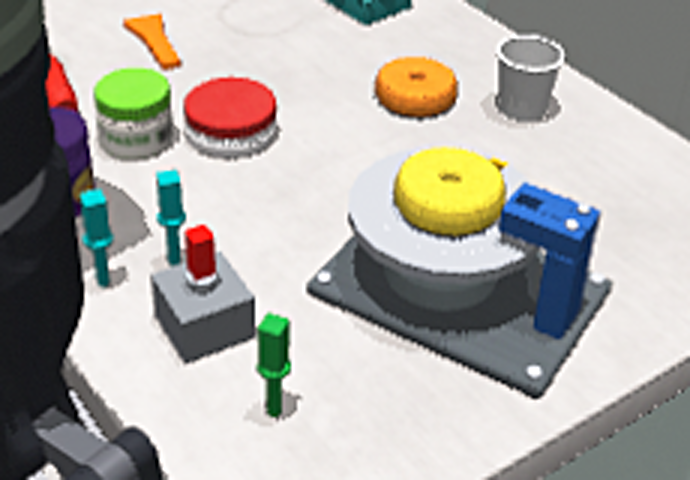

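View pics/scene0.png

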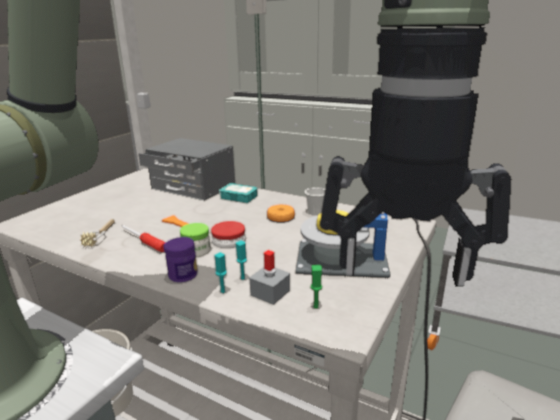

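```bash
cat > h.py <<'E'
from cell import bot
import cv2,numpy as np
from scipy.spatial.transform import Rotation as R
from scipy.optimize import least_squares
def rot(q): return R.from_quat([q[1],q[2],q[3],q[0]])
def quat(r): x=r.as_quat(); return [x[3],x[0],x[1],x[2]]
def ray(c,px,tcp=None,q=None):
    u=(np.array(px,float)-[c['mtx'][0][2],c['mtx'][1][2]])/[c['mtx'][0][0],c['mtx'][1][1]]
    k=c['k1']; r=u.copy()
    for _ in range(20): r=u/(1+k*(r@r))
    d=np.array([r[0],r[1],1.0])
    if 'extrinsics' in c:
        E=np.linalg.inv(np.array(c['extrinsics']))
    else:
        T=np.eye(4);T[:3,:3]=rot(q).as_matrix();T[:3,3]=tcp
        E=T@np.array(c['hand_eye'])
    d=E[:3,:3]@d
    return E[:3,3],d/np.linalg.norm(d)
def tri(rs):
    A=np.zeros((3,3));b=np.zeros(3)
    for o,d in rs:
        P=np.eye(3)-np.outer(d,d);A+=P;b+=P@o
    p=np.linalg.solve(A,b)
    return p,[float(np.linalg.norm((np.eye(3)-np.outer(d,d))@(p-o))) for o,d in rs]
def plane(r,z): o,d=r; return o+d*(z-o[2])/d[2]
def proj(c,p,tcp=None,q=None):
    if 'extrinsics' in c: E=np.array(c['extrinsics'])
    else:
        T=np.eye(4);T[:3,:3]=rot(q).as_matrix();T[:3,3]=tcp
        E=np.linalg.inv(T@np.array(c['hand_eye']))
    x=E[:3,:3]@np.array(p)+E[:3,3]; r=x[:2]/x[2]; r=r*(1+c['k1']*(r@r))
    return r*[c['mtx'][0][0],c['mtx'][1][1]]+[c['mtx'][0][2],c['mtx'][1][2]]
def down(yaw):
    """tool y down, tool x (jaw) at yaw in world"""
    x=np.array([np.cos(yaw),np.sin(yaw),0]);y=np.array([0,0,-1.]);z=np.cross(x,y)
    return quat(R.from_matrix(np.c_[x,y,z]))
def shot(name,fn):
    t=bot.read_position();q=bot.read_tool_rot();im=bot.camera(name)
    cv2.imwrite(f"pics/{fn}.png",im[:,:,::-1]);return im,t,q
E
python3 - <<'E'
from h import *
s=bot.calibration("scene");d=bot.calibration("side")
def z(n,px): return (px[0]/3+(160 if n=='s' else 180),px[1]/3+(180 if n=='s' else 160))
def T(n,a,b): print(n,tri([ray(s,z('s',a)),ray(d,z('d',b))]))
T('handle',(328,240),(201,253)); T('tin',(205,150),(230,107)); T('jar',(104,155),(133,95)); T('green',(469,290),(273,343));T('orange',(363,97),(416,85))
T('tq1',(180,250),(96,218));T('tq2',(243,213),(170,198))
print('slot',plane(ray(d,z('d',(527,200))),.105),'foamctr',plane(ray(d,z('d',(451,178))),.101))
print('guide corners',[plane(ray(d,z('d',p)),.105) for p in [(526,184),(600,210),(503,208),(585,246)]])
print(rot(bot.read_tool_rot()).as_matrix().round(3))
E
```

```text
handle (array([ 0.38295173, -0.2493243 ,  0.068264  ]), [0.00028527899240508126, 0.0002852789924050408])
tin (array([ 0.52133408, -0.056447  ,  0.02524835]), [0.0009573575870740946, 0.0009573575870741661])
jar (array([ 0.44808224, -0.0206112 ,  0.04478717]), [0.0006170582227390502, 0.0006170582227390582])
green (array([ 0.38073431, -0.34194933,  0.06249926]), [0.0009595531959433418, 0.0009595531959433693])
orange (array([ 0.69105138, -0.10040487,  0.01152047]), [0.0006677333269292225, 0.0006677333269292352])
tq1 (array([ 0.3437865 , -0.16825003,  0.0600116 ]), [0.0006026737158379886, 0.0006026737158380528])
tq2 (array([ 0.39828311, -0.17751098,  0.06080415]), [0.0003057739278967311, 0.00030577392789679614])
slot [ 0.57010796 -0.35891539  0.105     ] foamctr [ 0.54703135 -0.30888244  0.101     ]
guide corners [array([ 0.58148194, -0.34574781,  0.105     ]), array([ 0.60307243, -0.39327798,  0.105     ]), array([ 0.55108625, -0.35641514,  0.105     ]), array([ 0.56872897, -0.4136285 ,  0.105     ])]
[[ 0.283  0.     0.959]
 [-0.959 -0.     0.283]
 [ 0.    -1.     0.   ]]
```

```bash
python3 - <<'E'
from h import *
for nm,p in [('pin',[.383,-.249,.2]),('slot',[.57,-.359,.25])]:
  for y in range(-180,180,20):
    j=bot.solve_ik(p,down(np.radians(y))); 
    if j is not None: print(nm,y,np.round(j,2))
E
```

```text
pin -180 [-0.74  0.18 -0.47  0.92  0.   -2.31]
pin -160 [-0.74  0.18 -0.47  0.92  0.   -2.66]
pin -140 [-0.74  0.18 -0.47  0.92  0.   -3.01]
pin -120 [-0.74  0.18 -0.47  0.92  0.    2.93]
pin -100 [-0.74  0.18 -0.47  0.92  0.    2.58]
pin -80 [-0.74  0.18 -0.47  0.92  0.    2.23]
pin -60 [-0.74  0.18 -0.47  0.92  0.    1.88]
pin -40 [-0.74  0.18 -0.47  0.92  0.    1.53]
pin -20 [-0.74  0.18 -0.47  0.92  0.    1.18]
pin 0 [-0.74  0.18 -0.47  0.92  0.    0.83]
pin 20 [-0.74  0.18 -0.47  0.92  0.    0.48]
pin 40 [-0.74  0.18 -0.47  0.92  0.    0.13]
pin 60 [-0.74  0.18 -0.47  0.92  0.   -0.21]
pin 80 [-0.74  0.18 -0.47  0.92  0.   -0.56]
pin 100 [-0.74  0.18 -0.47  0.92  0.   -0.91]
pin 120 [-0.74  0.18 -0.47  0.92  0.   -1.26]
pin 140 [-0.74  0.18 -0.47  0.92  0.   -1.61]
pin 160 [-0.74  0.18 -0.47  0.92  0.   -1.96]
slot -180 [-0.67  0.56  0.21  1.23  0.   -2.24]
slot -160 [-0.67  0.56  0.21  1.23  0.   -2.59]
slot -140 [-0.67  0.56  0.21  1.23  0.   -2.94]
slot -120 [-0.67  0.56  0.21  1.23  0.    2.99]
slot -100 [-0.67  0.56  0.21  1.23  0.    2.64]
slot -80 [-0.67  0.56  0.21  1.23  0.    2.3 ]
slot -60 [-0.67  0.56  0.21  1.23  0.    1.95]
slot -40 [-0.67  0.56  0.21  1.23  0.    1.6 ]
slot -20 [-0.67  0.56  0.21  1.23  0.    1.25]
slot 0 [-0.67  0.56  0.21  1.23  0.    0.9 ]
slot 20 [-0.67  0.56  0.21  1.23  0.    0.55]
slot 40 [-0.67  0.56  0.21  1.23  0.    0.2 ]
slot 60 [-0.67  0.56  0.21  1.23  0.   -0.15]
slot 80 [-0.67  0.56  0.21  1.23  0.   -0.5 ]
slot 100 [-0.67  0.56  0.21  1.23  0.   -0.85]
slot 120 [-0.67  0.56  0.21  1.23  0.   -1.2 ]
slot 140 [-0.67  0.56  0.21  1.23  0.   -1.54]
slot 160 [-0.67  0.56  0.21  1.23  0.   -1.89]
```

```bash
python3 - <<'E'
from h import *
bot.move_pose([.575,-.355,.24],down(np.radians(25)));  im,t,q=shot("wrist","w1"); print(t.tolist(),list(q),bot.read_clock())
bot.move_pose([.54,-.31,.24],down(np.radians(-65)));  im,t,q=shot("wrist","w2"); print(t.tolist(),list(q),bot.read_clock())
bot.move_pose([.383,-.249,.20],down(np.radians(-65)));  im,t,q=shot("wrist","w3"); print(t.tolist(),list(q),bot.read_clock())
bot.move_linear([.363,-.249,.17]); im,t,q=shot("wrist","w4"); print(t.tolist(),list(q),bot.read_clock())
E
```

```text
[0.5742007685795152, -0.3559011984475155, 0.23998336963933115] [np.float64(-0.6904325597609751), np.float64(0.6905356746527908), np.float64(0.15225794621788688), np.float64(-0.15258073360432464)] 3.2083
[0.5398770818064804, -0.31040350002074557, 0.24008463372222583] [np.float64(-0.5963420393700647), np.float64(0.5963568100101478), np.float64(-0.3798799677728131), np.float64(0.380034126519447)] 4.675
[0.3839212672646148, -0.249875306490765, 0.20075638466521825] [np.float64(-0.5962340804101351), np.float64(0.5964463103371614), np.float64(-0.3791275338953712), np.float64(0.38081364640081)] 5.45
[0.3637682818578759, -0.24947971187132464, 0.1701171792098677] [np.float64(0.5964447799285604), np.float64(-0.5962480848921099), np.float64(0.3799695755159241), np.float64(-0.3799539017311325)] 5.8917
```

View pics/w1.png

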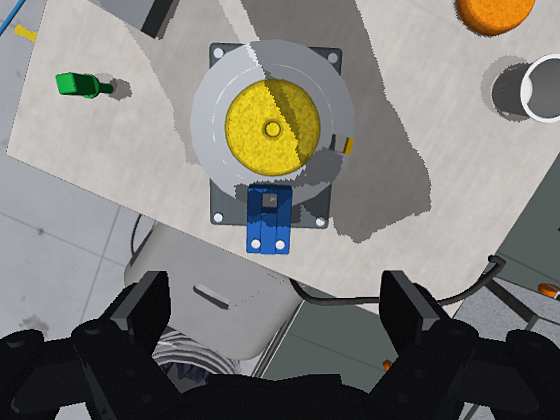

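View pics/w2.png

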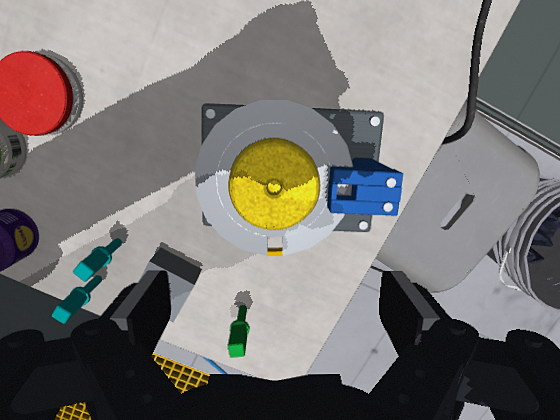

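View pics/w3.png

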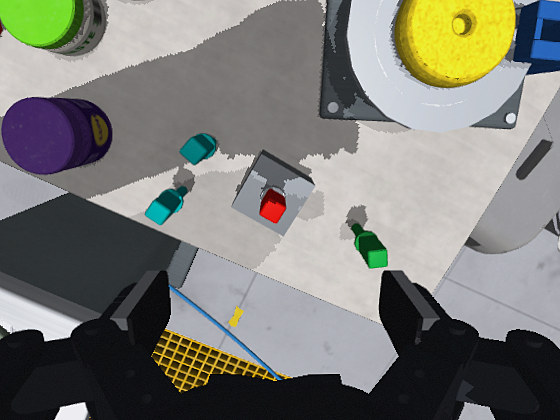

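View pics/w4.png

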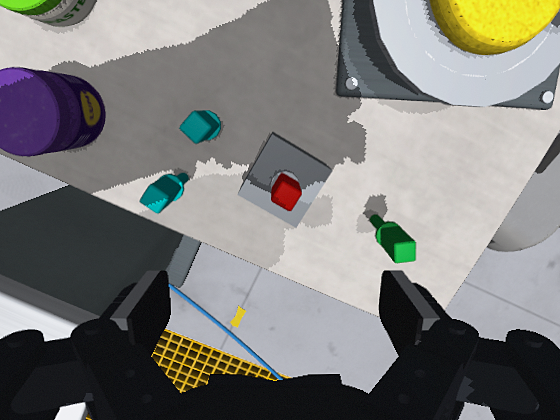

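```bash
python3 - <<'E'
import cv2,numpy as np
out=[]
for n,(x,y) in {"w1":(235,170),"w2":(310,155),"w3":(235,165),"w4":(250,155)}.items():
    im=cv2.imread(f"pics/{n}.png")[y:y+60,x:x+80]
    out.append(cv2.resize(im,None,fx=5,fy=5,interpolation=cv2.INTER_CUBIC))
cv2.imwrite("pics/z1.png",np.vstack([np.hstack(out[:2]),np.hstack(out[2:])]))
E
```

```text
(no output)
```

View pics/z1.png

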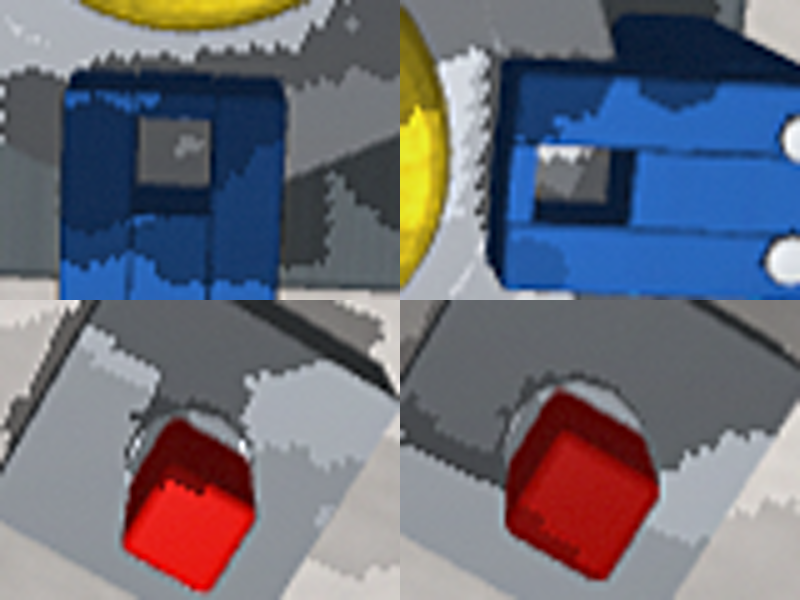

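```bash
cat > m.py <<'E'
from h import *
c=bot.calibration("wrist")
P={1:([0.5742007685795152,-0.3559011984475155,0.23998336963933115],[-0.6904325597609751,0.6905356746527908,0.15225794621788688,-0.15258073360432464]),
2:([0.5398770818064804,-0.31040350002074557,0.24008463372222583],[-0.5963420393700647,0.5963568100101478,-0.3798799677728131,0.380034126519447]),
3:([0.3839212672646148,-0.249875306490765,0.20075638466521825],[-0.5962340804101351,0.5964463103371614,-0.3791275338953712,0.38081364640081]),
4:([0.3637682818578759,-0.24947971187132464,0.1701171792098677],[0.5964447799285604,-0.5962480848921099,0.3799695755159241,-0.3799539017311325])}
def r(i,px): return ray(c,px,*P[i])
E
python3 - <<'E'
from m import *
a,b=r(1,(269.6,203.2)),r(2,(346.7,192.2))
print('slot',tri([a,b]),plane(a,.105),plane(b,.105))
def z1(x,y): return r(1,(x/5+235,y/5+170))
def z2(x,y): return r(2,((x-400)/5+310,y/5+155))
def z3(x,y): return r(3,(x/5+235,(y-300)/5+165))
def z4(x,y): return r(4,((x-400)/5+250,(y-300)/5+155))
a,b=r(1,(272,129)),r(2,(275,188)); print('axle',tri([a,b]),plane(a,.1),plane(b,.1))
a,b=r(3,(271.8,211)),r(4,(286.6,196)); print('htop',tri([a,b]),plane(a,.088),plane(b,.088))
for f,C in ((z3,[(155,480),(255,515),(205,590),(123,543)]),(z4,[(565,430),(658,488),(602,580),(507,522)])):
    Q=[plane(f(*p),.088)[:2] for p in C]
    for i in range(4):
        e=Q[(i+1)%4]-Q[i]; print(np.linalg.norm(e).round(4),np.degrees(np.arctan2(e[1],e[0])).round(1)%90)
Q=[plane(z1(*p),.105) for p in [(135,117),(211,117),(211,215),(135,215)]]; print(np.round(Q,4))
Q=[plane(z2(*p),.105) for p in [(535,147),(632,147),(632,225),(535,225)]]; print(np.round(Q,4))
# side camera check
d=bot.calibration("side");s=bot.calibration("scene");print(proj(d,[.571,-.36,.105]),proj(d,[.383,-.249,.088]),proj(s,[.383,-.249,.088]))
E
```

```text
slot (array([ 0.5714659 , -0.3581866 ,  0.10979657]), [0.00034366433062361424, 0.000343664330623372]) [ 0.57185017 -0.35899515  0.105     ] [ 0.57096021 -0.35989624  0.105     ]
axle (array([ 0.54939481, -0.30626927,  0.10319317]), [0.0007127224829100908, 0.0007127224829100965]) [ 0.54928961 -0.30572309  0.1       ] [ 0.54891965 -0.30726099  0.1       ]
htop (array([ 0.38511379, -0.2481499 ,  0.10142488]), [7.858780343815548e-05, 7.858780343807455e-05]) [ 0.38168859 -0.24959622  0.088     ] [ 0.38239883 -0.24998797  0.088     ]
0.0157 5.099999999999994
0.0138 82.6
0.0142 84.0
0.0108 88.5
0.0142 82.8
0.0142 85.19999999999999
0.0146 82.8
0.0141 83.4
[[ 0.563  -0.3542  0.105 ]
 [ 0.574  -0.3492  0.105 ]
 [ 0.5808 -0.3638  0.105 ]
 [ 0.5697 -0.369   0.105 ]]
[[ 0.5733 -0.3499  0.105 ]
 [ 0.5798 -0.3639  0.105 ]
 [ 0.5686 -0.37    0.105 ]
 [ 0.562  -0.3559  0.105 ]]
[356.37335629 226.79684511] [246.56959394 236.86334103] [268.7714206  250.09432441]
```

```bash
python3 - <<'E'
from h import *
q=down(np.radians(-6.5))
bot.move_pose([.382,-.2498,.13],q); bot.set_gripper(.55,50)
shot("wrist","g1")
print(bot.move_linear([.382,-.2498,.0565],.1,until_force=6), bot.read_position(),bot.read_ft_force())
shot("wrist","g2");shot("side","g2s")
print(bot.read_clock(),bot.read_gripper_width())
E
```

```text
False [ 0.38230455 -0.25005292  0.05685736] [-0.16507567 -0.37339045  0.23763117]
8.3333 0.5472065250181672
```

View pics/g1.png

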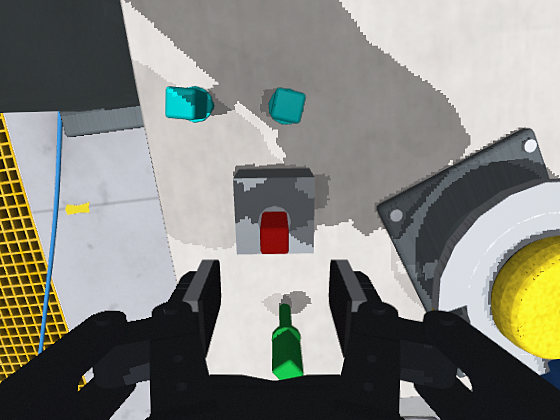

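View pics/g2.png

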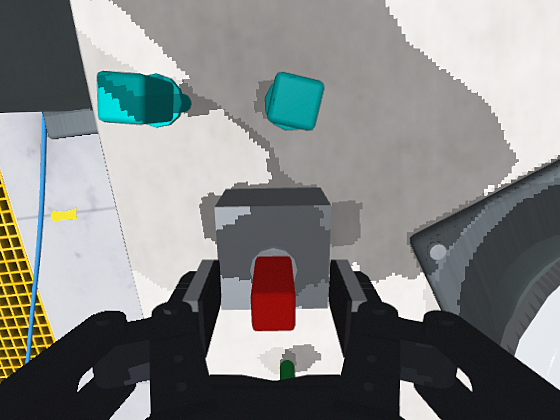

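View pics/g2s.png

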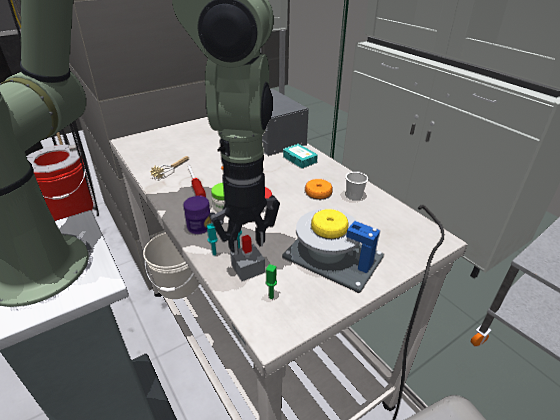

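```bash
python3 - <<'E'
from h import *
c=bot.calibration("wrist");t=bot.read_position();q=bot.read_tool_rot()
print(proj(c,[.382,-.2498,.088],t,q), [plane(ray(c,p,t,q),.088) for p in [(252,330),(295,330),(292,289)]])
bot.set_gripper(0.0,60); print(bot.read_gripper_width(),bot.read_position())
bot.move_linear([.382,-.2498,.14],.12); shot("wrist","g3"); shot("side","g3s"); print(bot.read_gripper_width(),bot.read_clock(),bot.read_ft_force())
E
```

```text
[272.82422118 314.05589394] [array([ 0.37381985, -0.25548216,  0.088     ]), array([ 0.3891617 , -0.25722474,  0.088     ]), array([ 0.38969869, -0.24073697,  0.088     ])]
0.17855203326575173 [ 0.38224809 -0.25004392  0.05695053]
0.17835825235363065 9.6667 [ 0.5049172  -0.42339295 -0.09651961]
```

View pics/g3.png

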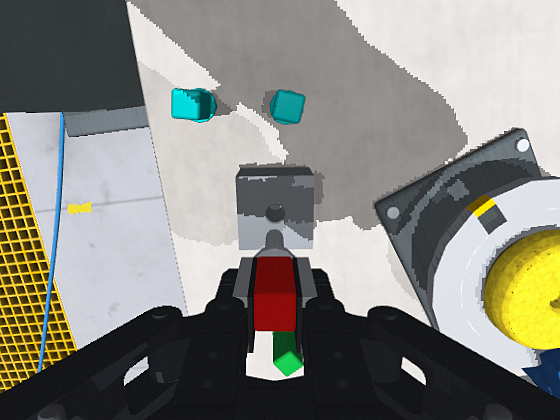

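View pics/g3s.png

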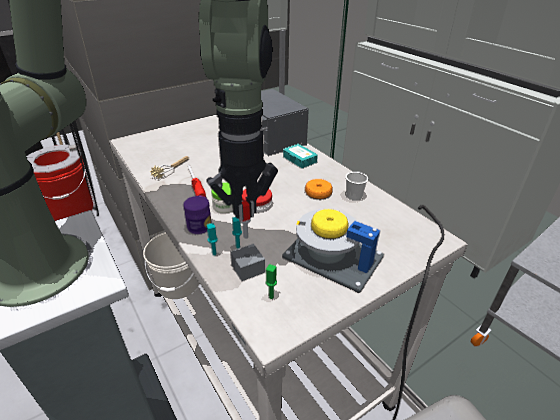

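```bash
python3 - <<'E'
from h import *
bot.move_pose([.47,-.31,.21],down(np.radians(10)))
bot.move_pose([.5714,-.3594,.19],down(np.radians(24.5)))
im,t,q=shot("wrist","s1"); c=bot.calibration("wrist")
print(t.tolist(),list(map(float,q)),bot.read_clock())
print(proj(c,[.5714,-.3594,.105],t,q),proj(c,t-[0,0,.052],t,q),proj(c,[.5474,-.3066,.075],t,q))
z=cv2.resize(im[130:290,190:350,::-1],None,fx=3.75,fy=3.75,interpolation=cv2.INTER_CUBIC);cv2.imwrite("pics/s1z.png",z)
shot("side","s1s")
E
```

```text
[0.56994667055217, -0.35813867002408795, 0.1877403405792308] [0.6923081131280637, -0.689740599843791, -0.14883005641684469, 0.15105295671103613] 10.825
[276.45197327 223.33588144] [275.20044855 236.43442384] [276.55825617 131.14632126]
```

View pics/s1.png

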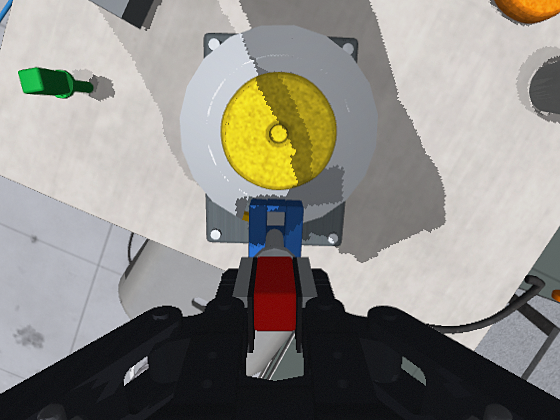

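View pics/s1z.png

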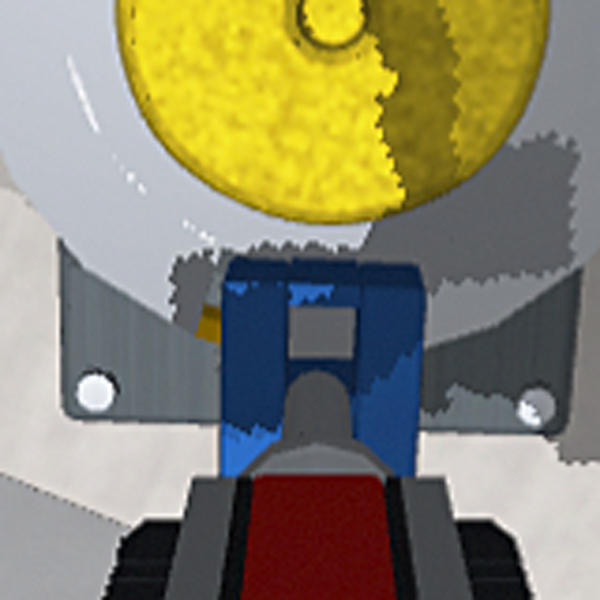

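```bash
python3 - <<'E'
from h import *
im,t,q=shot("wrist","s2"); c=bot.calibration("wrist")
print(t.tolist(),list(map(float,q)),bot.read_clock(),bot.read_ft_force())
a=np.radians(114.5);y=np.array([np.cos(a),np.sin(a),0]);x=np.array([y[1],-y[0],0])
for s in ([.5714,-.3594,.105],): print([proj(c,np.array(s)+i*.0062*x+j*.008*y,t,q).round(1) for i,j in [(-1,1),(1,1),(1,-1),(-1,-1),(0,0)]])
print(proj(c,t-[0,0,.052],t,q))
z=cv2.resize(im[190:250,240:320,::-1],None,fx=10,fy=10,interpolation=cv2.INTER_CUBIC);cv2.imwrite("pics/s2z.png",z)
E
```

```text
[0.5698199845683259, -0.35841077255745535, 0.1893763890663355] [0.6917325799687696, -0.6903725737005474, -0.14920503708350283, 0.15043139366748762] 10.925 [ 0.22956029 -0.69410604 -1.24042191]
[array([267.2, 210.5]), array([286.1, 210.5]), array([285.9, 233.5]), array([267.4, 233.5]), array([276.7, 222.1])]
[275.11016006 236.27006577]
```

View pics/s2z.png

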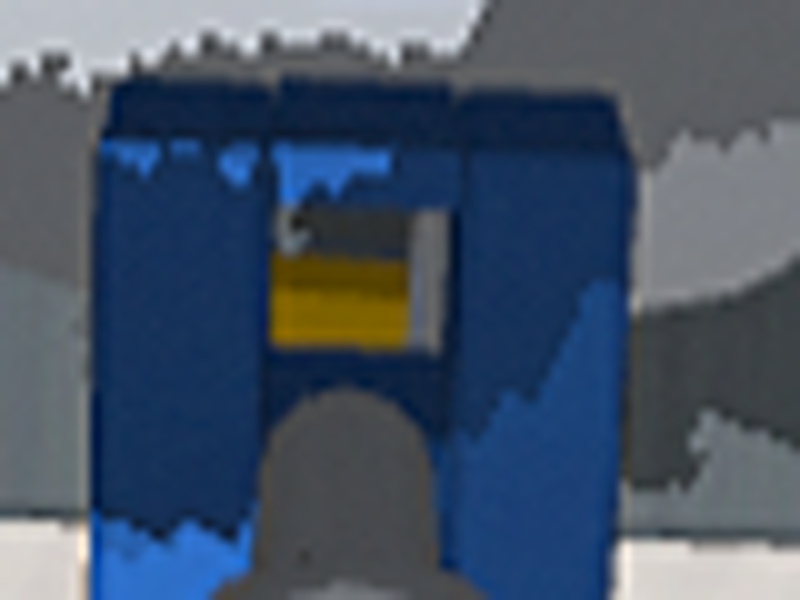

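```bash
python3 - <<'E'
from h import *
S=np.array([.5713,-.3595])
q=down(np.radians(24.5))
bot.move_linear([*S,.175],.1,rotation=q); print(bot.read_position()); bot.wait(.15); p=bot.read_position(); print(p)
e=S-p[:2]; S2=S+e if np.linalg.norm(e)<.003 else S
f0=bot.read_ft_force(); print(f0)
print(bot.move_linear([*S2,.148],.06,until_force=3)); print(bot.read_position(),bot.read_ft_force()-f0,bot.read_clock(),bot.read_moment())
shot("wrist","s3");shot("side","s3s")
E
```

```text
[ 0.57032292 -0.35895405  0.17471695]
[ 0.57134095 -0.3596328   0.17566893]
[-0.11254999 -0.70008375 -0.81461708]
False
[ 0.57113775 -0.35929402  0.14762524] [-0.02481302  0.54689704  0.6547562 ] 11.975 [-0.01345096 -0.02633689 -0.00714278]
```

View pics/s3.png

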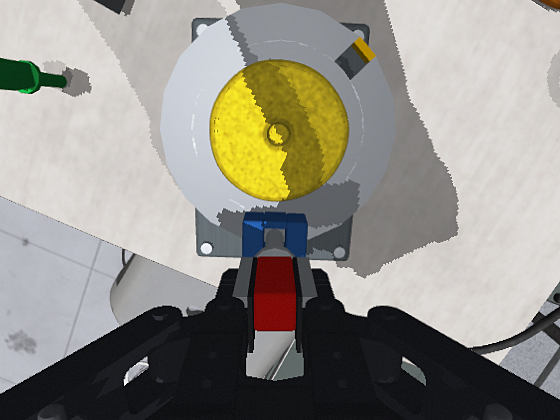

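View pics/s3s.png

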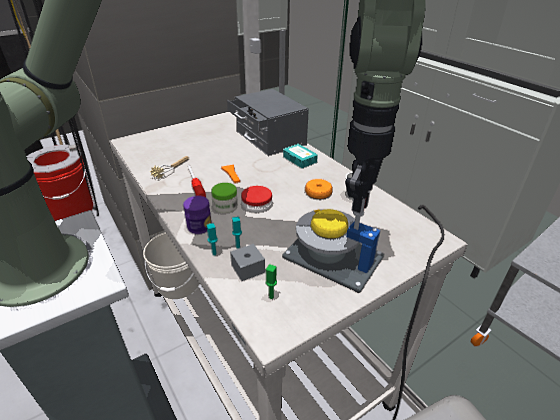

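```bash
cat > ang.py <<'E'
from h import *
AX=np.array([.5474,-.3066]); SA=np.radians(-65.5); C=bot.calibration("wrist")
Q=down(np.radians(24.5)); S=np.array([.5713,-.3595])
# precompute map for annulus mask
def theta(dbg=None):
    t=bot.read_position();q=bot.read_tool_rot();ck=bot.read_clock();im=bot.camera("wrist")
    hsv=cv2.cvtColor(im,cv2.COLOR_RGB2HSV)
    m=cv2.inRange(hsv,(18,130,60),(34,255,255))
    ys,xs=np.nonzero(m)
    if len(xs)==0: return ck,None,0
    pts=cv2.undistortPoints(np.c_[xs,ys].astype(np.float64)[:,None,:],np.array(C['mtx'],float),np.array([C['k1'],0,0,0,0.]))[:,0]
    T=np.eye(4);T[:3,:3]=rot(q).as_matrix();T[:3,3]=t;E=T@np.array(C['hand_eye'])
    d=np.c_[pts,np.ones(len(pts))]@E[:3,:3].T; P=E[:3,3]+d*((.075-E[2,3])/d[:,2])[:,None]
    v=P[:,:2]-AX; r=np.hypot(*v.T); k=(r>.057)&(r<.076)
    if dbg: print(dbg,k.sum(),np.sort(r[k])[[0,-1]] if k.any() else '')
    if k.sum()<8: return ck,None,int(k.sum())
    vv=v[k]; med=np.median(vv,axis=0); vv=vv[np.hypot(*(vv-med).T)<.012]
    mm=vv.mean(0)
    return ck,float((np.arctan2(mm[1],mm[0])-SA+np.pi)%(2*np.pi)-np.pi),int(len(vv))
E
python3 - <<'E'
from ang import *
bot.move_linear([*S,.132],.06,until_force=3)
f=[]
for i in range(24):
    c,t,n=theta("r" if i%6==0 else None); print(round(c,3),t,n,np.round(bot.read_ft_force(),2)); bot.wait(.05)
print(bot.read_position(),bot.read_clock())
E
```

```text
r 376 [0.06202306 0.06877095]
12.492 -2.8414044537610703 376 [ 0.19  0.43 -0.04]
12.592 -2.625712578397688 386 [ 0.17  0.78 -0.67]
12.692 -2.403937137002008 372 [ 0.95 -0.49 -0.39]
12.792 -2.1826495849541736 349 [-0.33  0.1  -1.13]
12.892 -1.962029756039228 340 [ 0.35  0.19 -1.12]
12.992 -1.741084984620842 333 [-0.68  0.59 -1.01]
r 310 [0.06100982 0.06853874]
13.092 -1.522906732871049 310 [-0.8   0.57 -0.3 ]
13.192 -1.3012791156122443 305 [-0.93  0.21 -0.82]
13.292 -1.0790336785850236 296 [-0.17  0.06 -0.75]
13.392 -0.8601480773082795 296 [-0.11  0.22 -0.73]
13.492 -0.6424374159480344 294 [ 0.7   0.05 -0.2 ]
13.592 -0.432001724582161 263 [-0.15  0.49 -1.02]
r 12 [0.06197408 0.06707674]
13.692 -0.10834954570590583 12 [-0.62 -0.14 -1.17]
13.792 0.083081550758906 13 [-0.66  0.46 -0.03]
13.892 0.3156905768197955 22 [ 0.52  0.09 -0.9 ]
13.992 0.4378916342088899 301 [-0.7   0.31 -0.41]
14.092 0.6501356338610313 301 [ 0.39 -0.36  0.07]
14.192 0.8624673510179868 300 [-0.06 -1.01 -0.75]
r 304 [0.06281356 0.07068576]
14.292 1.0761758831057326 304 [-0.39  0.39 -1.16]
14.392 1.2877815980825726 326 [ 0.36  0.24 -0.84]
14.492 1.4971711027547236 339 [ 0.3   0.09 -0.92]
14.592 1.7091900244281062 340 [-0.58  0.3  -0.05]
14.692 1.919326785464107 353 [ 0.8  -0.75 -1.  ]
14.792 2.131007559282418 366 [ 0.35 -0.68 -0.77]
[ 0.57130715 -0.35951064  0.13201   ] 14.8917
```

```bash
cat > run.py <<'E'
from ang import *
import sys
W0=2.15; FZ0=-.65
def fz(): return float(np.mean([bot.read_ft_force()[2] for _ in range(3)]))-FZ0
def omega(dt=.12):
    c1,a1,n1=theta(); bot.wait(dt); c2,a2,n2=theta()
    if a1 is None or a2 is None or min(n1,n2)<200: return None,a2,n2,c2
    return ((a2-a1+np.pi)%(2*np.pi)-np.pi)/(c2-c1),a2,n2,c2
def setz(z): bot.move_linear([*S,z],.03)
E
cat > go.py <<'E'
from run import *
# wait for hole just past
while True:
    c,a,n=theta()
    if n>200 and .4<a<.8: break
    if bot.read_clock()>22: print('timeout');sys.exit()
z=.1275; setz(z); good=0; state='ramp'; hit=None
while True:
    w,a,n,c=omega(); f=fz()
    print(f"{c:.2f} z={z*1e3:.2f} act={bot.read_position()[2]*1e3:.2f} w={w if w is None else round(w,3)} th={a if a is None else round(a,2)} n={n} fz={f:.2f}")
    if c>42: print('late');break
    if w is None or (a is not None and -.6<a<.0): 
        hit=(c,a,n); break
    if f>14: z+=.002; setz(z); continue
    if w>1.5: z-=.0012
    elif w>.9: z-=.0008
    elif w>.62: z-=.0004
    elif w<.3: z+=.0005
    else: continue
    if z<.1155: print('floor'); break
    setz(z)
print(hit)
# watch
for i in range(20):
    c,a,n=theta(); print(f"{c:.2f} th={a} n={n} fz={fz():.2f} pz={bot.read_position()[2]*1e3:.2f}"); bot.wait(.1)
    if a is not None and n>200 and a>.1: break
E
python3 go.py
```

```text
17.46 z=127.50 act=127.45 w=2.065 th=1.49 n=350 fz=-0.39
17.93 z=126.30 act=126.51 w=1.667 th=2.31 n=404 fz=0.93
18.39 z=125.10 act=125.23 w=1.286 th=2.96 n=200 fz=2.24
18.86 z=124.30 act=124.41 w=1.051 th=-2.77 n=383 fz=2.24
19.32 z=123.50 act=123.60 w=0.914 th=-2.33 n=390 fz=3.29
19.79 z=122.70 act=122.81 w=0.696 th=-1.98 n=367 fz=4.85
20.26 z=122.30 act=122.35 w=0.565 th=-1.7 n=351 fz=5.05
20.48 z=122.30 act=122.33 w=0.578 th=-1.58 n=345 fz=4.48
20.69 z=122.30 act=122.31 w=0.559 th=-1.46 n=333 fz=5.39
20.91 z=122.30 act=122.34 w=0.545 th=-1.34 n=333 fz=3.94
21.12 z=122.30 act=122.32 w=0.542 th=-1.22 n=321 fz=5.02
21.34 z=122.30 act=122.33 w=0.55 th=-1.1 n=313 fz=5.34
21.56 z=122.30 act=122.30 w=0.553 th=-0.98 n=311 fz=4.08
21.77 z=122.30 act=122.28 w=0.537 th=-0.86 n=319 fz=4.42
21.99 z=122.30 act=122.31 w=0.54 th=-0.74 n=321 fz=4.28
22.21 z=122.30 act=122.29 w=0.536 th=-0.62 n=310 fz=4.80
22.43 z=122.30 act=122.31 w=0.545 th=-0.51 n=304 fz=4.12
(22.425, -0.507053102446867, 304)
22.48 th=-0.48189358144046546 n=305 fz=4.87 pz=122.32
22.62 th=-0.42332100704367015 n=230 fz=4.86 pz=122.30
22.77 th=-0.38313712094162966 n=116 fz=4.32 pz=122.31
22.93 th=None n=7 fz=3.98 pz=122.29
23.07 th=None n=6 fz=3.87 pz=122.30
23.23 th=None n=6 fz=-1.33 pz=121.87
23.38 th=None n=1 fz=0.22 pz=121.71
23.52 th=None n=1 fz=0.30 pz=121.89
23.68 th=None n=2 fz=-0.55 pz=121.97
23.82 th=None n=3 fz=-1.20 pz=122.07
23.98 th=None n=3 fz=-1.37 pz=122.10
24.12 th=None n=2 fz=-1.95 pz=122.13
24.27 th=None n=3 fz=-1.75 pz=122.18
24.43 th=None n=3 fz=-1.23 pz=122.20
24.57 th=None n=2 fz=-2.56 pz=122.20
24.73 th=None n=3 fz=-2.71 pz=122.24
24.88 th=None n=2 fz=-2.18 pz=122.24
25.02 th=None n=2 fz=-1.73 pz=122.22
25.18 th=None n=2 fz=-1.34 pz=122.24
25.32 th=None n=2 fz=-0.90 pz=122.25
```

```bash
python3 - <<'E'
from run import *
f0=bot.read_ft_force();print(f0)
print(bot.move_linear([*S,.110],.02,until_force=8)); print(bot.read_position(),bot.read_ft_force(),bot.read_moment(),bot.read_clock())
print(theta())
im,_,_=shot("wrist","e1");shot("side","e1s");shot("scene","e1c")
cv2.imwrite("pics/e1z.png",cv2.resize(im[180:340,190:360,::-1],None,fx=3.7,fy=3.7,interpolation=cv2.INTER_CUBIC))
s=cv2.imread("pics/e1s.png")[180:300,290:430];cv2.imwrite("pics/e1sz.png",cv2.resize(s,None,fx=5,fy=5,interpolation=cv2.INTER_CUBIC))
E
```

```text
[ 2.27227709  2.02387795 -1.40959203]
True
[ 0.57262071 -0.35977815  0.11510805] [0.60127913 0.83778135 2.80143576] [ 0.11291511 -0.33649714  0.01320239] 25.9333
(25.9333, None, 0)
```

View pics/e1z.png

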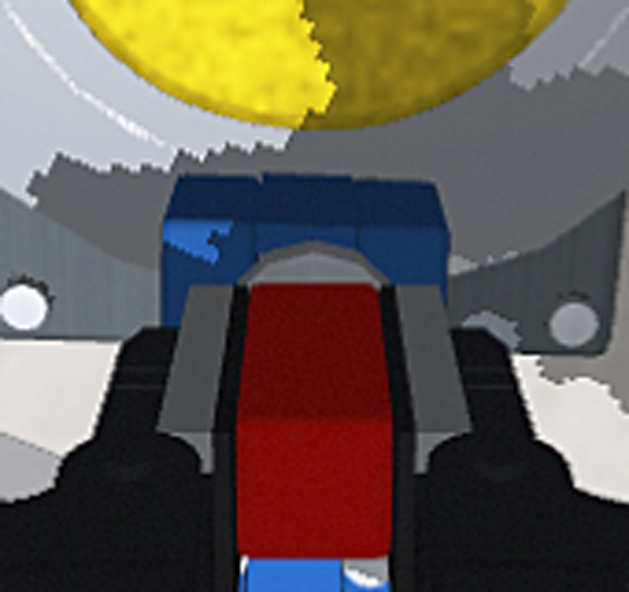

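View pics/e1sz.png

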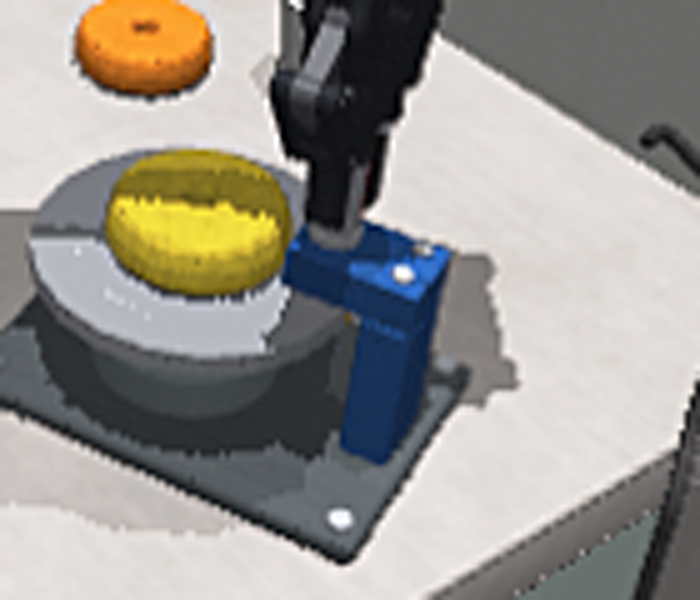

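```bash
python3 - <<'E'
from run import *
p=bot.read_position()
print(p,bot.read_ft_force())
print(bot.move_linear([p[0],p[1],.1125],.01,until_force=8)); print(bot.read_position(),bot.read_ft_force())
bot.set_gripper(.6); p=bot.read_position(); print(p,bot.read_ft_force())
bot.move_linear([p[0],p[1],.18],.08); 
im,t,q=shot("wrist","f1");print(bot.read_clock(),t.tolist(),list(map(float,q)));shot("side","f1s");bot.wait(.5);shot("wrist","f2")
cv2.imwrite("pics/f1z.png",cv2.resize(im[150:330,190:370,::-1],None,fx=3.3,fy=3.3,interpolation=cv2.INTER_CUBIC))
s=cv2.imread("pics/f1s.png")[180:300,290:430];cv2.imwrite("pics/f1sz.png",cv2.resize(s,None,fx=5,fy=5,interpolation=cv2.INTER_CUBIC))
a,b=cv2.imread("pics/f1.png"),cv2.imread("pics/f2.png");print(np.abs(a.astype(int)-b)[:230].mean())
C=bot.calibration("wrist");print(proj(C,[.5713,-.3595,.110],t,q),proj(C,[.5713,-.3595,.146],t,q))
E
```

```text
[ 0.57264428 -0.35970528  0.1151093 ] [ 0.40936815 -0.54142927  4.41345091]
True
[ 0.57265928 -0.35976421  0.11510131] [ 0.24929711 -0.20543545  5.15845848]
[ 0.5731565  -0.35940534  0.11481036] [-0.03939127 -0.07054242  0.07203577]
27.7917 [0.5728147338462015, -0.3591588396744816, 0.17938273697154142] [0.6910391075075258, -0.6908240778457467, -0.1519135028092319, 0.14882651990826498]
2.8017520703933747
[272.05042534 226.08877934] [271.86505215 247.45420202]
```

View pics/f1z.png

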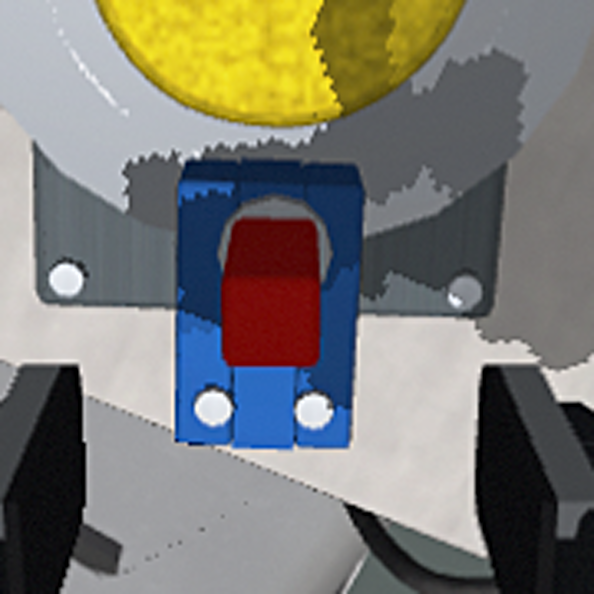

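View pics/f1sz.png

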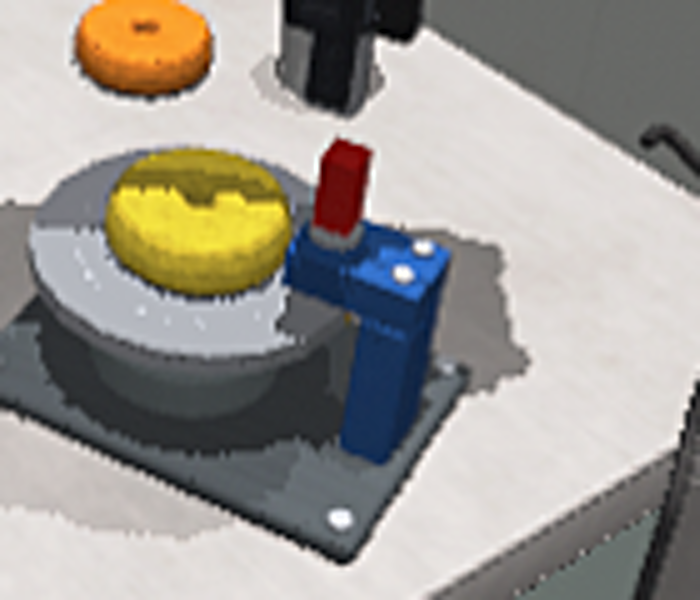

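View pics/f2.png

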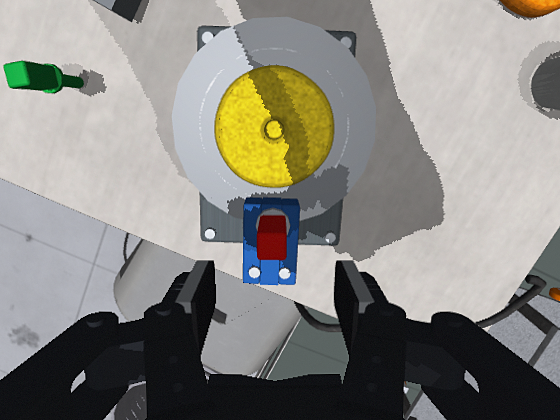

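```bash
python3 - <<'E'
from h import *
d=bot.calibration("side")
f=lambda p:((proj(d,p)-[290,180])*5).round(0)
for z in (.105,.110,.146): print(z,f([.5713,-.3595,z]))
print('theta',end=' ')
from ang import theta
for _ in range(3): print(theta()); bot.wait(.4)
shot("side","h1");s=cv2.imread("pics/h1.png")[200:250,340:380];cv2.imwrite("pics/h1z.png",cv2.resize(s,None,fx=12,fy=12,interpolation=cv2.INTER_CUBIC))
print(bot.read_clock(),[(proj(d,[.5713,-.3595,z])-[340,200])*12 for z in (.105,.146)])
E
```

```text
0.105 [332. 233.]
0.11 [333. 223.]
0.146 [345. 150.]
theta (28.3917, None, 0)
(28.8417, None, 0)
(29.2917, None, 0)
29.7917 [array([195.73380485, 319.36170638]), array([227.29057305, 119.67538887])]
```

View pics/h1z.png

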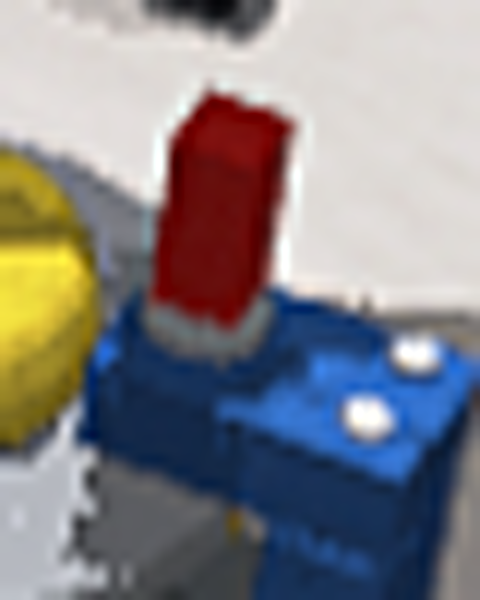

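```bash
python3 - <<'E'
from cell import bot
print(bot.read_ft_force(),bot.read_clock(),bot.close_job())
E
```

```text
the job is handed in; nothing more can be done
[ 0.40217737  0.34756599 -0.54622208] 29.7917 None
```

The pin is home: its collar is down on the guide, the disc is stopped, and the gripper is open and clear. I handed the job in at 29.8 s, well under the 67 s limit; no verdict is reported.

- **Drag:** I took the red pin from its holder, lowered it through the slot and pressed its tip on the disc just after the hole had passed. The disc slowed from about 2.15 rad/s to about 0.55 rad/s (roughly 11 s a turn). It held that for more than 2 s at about 4 to 5 N, before the hole arrived.
- **Capture:** The hole came round at about 23.2 s, and the pressing force dropped to about zero. I then pushed the pin down to a hard stop at a tool height of 115.1 mm, where 115 mm was expected. A second push moved it less than 0.1 mm.
- **After release:** The disc's yellow bar stayed hidden under the guide for about 2 s, so the disc stood still. The side view shows the pin upright to within a few degrees and about 1 mm from the slot's middle.
- **Bystanders:** The arm worked clear of the jar, tin and orange pad, but I did not re-measure where they stand.

One measurement disagreed. The short-baseline wrist views put the handle's top at 101 mm. The fixed cameras and the given dimensions put it at 88 mm; I used 88 mm and the grasp worked.

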